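# Lift a crispbread from under the wire shelf with a spatula

## Task

Take the red-handled spatula, slide its blade under the round crispbread on the dark tray beneath the white wire shelf, and lift the bread out on the blade; never touch the bread with the fingers. Set the bread down gently, right way up, lying flat and wholly on the round wooden board, then stand the spatula back on the blue mat, blade flat. Do not push against the wire shelf or disturb the can, the jar and the small tin.

Things in the scene. Friction and masses are not known exactly. Their poses are not given: they have to be found in the camera images.
- spatula: Steel spatula, red handle, standing on its blade on the blue mat. Origin: centre of the blade's underside; blade 90 long (x), 80 wide, 2.5 thick, its straight front edge at +x; z up. A straight handle rises from its rear edge, leaning back (to -x) at 55 degrees above the blade's plane; the upper 75 is the red grip, 22 wide (y), 16 thick, ending 108 behind and 96 above the origin
- spatula_grip (a point): Point on the axis of the red grip, 31 from its top end: 90 behind (-x) and 71 above the spatula's origin
- bread: Round crispbread, light brown, rigid, 110 across and 11 thick, 90 g. Origin: centre of its underside; z up. Its lower edge is bevelled: the flat underside is 90 across and the rim's widest part begins 5 above the tray. It slides easily on steel (friction about 0.3)
- tray: Dark steel baking sheet, fixed. Origin on the counter under its middle; x points from its open, rimless front to the back rim. Base 3 thick, from x = -91; back rim 15 high, inner face at x = +75; side rims 15 high from x = -63, inner faces at y = +-91. The bread starts 2 to 20 short of the back rim
- rack: White wire shelf standing over the tray, fixed, same origin and axes as the tray. Its flat top covers x = -50 to +100 and y = -125 to +125, underside at 183 above the counter, top at 190; thin legs at its four corners. Open at the front and sides
- board: Round dark wooden board, fixed, 180 across, 14 thick. Origin: centre of its underside, on the counter
- mat: Blue mat, fixed, 140 (x) by 120 (y), 3 thick. Origin: centre of its underside, on the counter; the spatula starts at its middle, x axes alike
- can: Green-labelled food can, 72 across, 100 high, on the counter. Origin: centre of its underside
- jar: Jar with a yellow lid, 72 across, 110 high, on the counter. Origin: centre of its underside
- tin: Small tin with orange label, 48 across, 70 high, standing on the wire shelf. Origin: centre of its underside
Things that resemble listed ones, but are neither listed nor needed, are in the scene too. Of the things that look like the mat, the largest one is meant.

How it is judged:
On the way:
1. the bread is carried on the spatula's blade, lifted at least 25 mm above the tray (height (world z) of bread above 0.028 m and contact force between bread and spatula above 0.2 N and contact force between bread and tray below 0.05 N and distance between bread and spatula below 0.06 m), for 0.2 s.
At the end, for the whole second after the job is handed in: The bread lies flat, right way up and at rest on the board, its centre within 35 mm of the board's centre; the spatula stands at rest with its blade flat on the mat, the blade's centre within 45 mm of the mat's centre (horizontal distance between bread and board below 0.035 m and angle between bread's own z axis and vertical below 0.08 rad and z of bread in the frame of board between 0.01 and 0.018 m and linear speed of each of bread, spatula below 0.02 m/s and horizontal distance between spatula and mat below 0.045 m and angle between spatula's own z axis and vertical below 0.1 rad and z of spatula in the frame of mat below 0.008 m); the robot touches nothing.
It fails at once if the fingers touch the bread (contact force between the fingers and bread above 0.5 N).
It fails at once if the bread is dropped or thrown onto the board (faster than 0.7 m/s over it) (horizontal distance between bread and board below 0.06 m and height (world z) of bread below 0.1 m and linear speed of bread above 0.7 m/s).
It fails at once if the arm, fingers or spatula push against the wire shelf (over 8 N) (contact force between any of the arm, the fingers, spatula and rack above 8 N).
It fails at once if the can, jar or tin is moved more than 30 mm (distance of any of can, jar, tin from where it was at the start of the episode above 0.03 m).
It also fails if it takes over 72 s, if anything falls off the work surface, if the arm or the gripper's body presses on something with over 40 N, if the wrist force passes 120 N, or if a joint passes its speed limit or range.

## Robot

A 6-joint arm with a two-finger parallel gripper is mounted at the origin on the work surface. World frame = base frame: x ahead of the robot, y to its left, z up, the work surface at z = 0. Lengths are in m, angles in rad, forces in N, time in s.
With the tool pointing down it reaches from about 0.35 to 0.85 m from the base axis. Payload 8.1 kg.
Tool frame: the origin (TCP) lies at the very end of the fingers, on their centre line; the grasp point (between the pads) lies robot.hold_point_z behind it (robot.hold_point_z is the distance from the TCP to the grasp point, in m); z points along the fingers, y is the direction in which the jaws open and shut (so a half turn about z gives the same grasp; the last joint's range is limited). The gripper opens to 93 mm and grips with 3 to 60 N. Pads are 15 mm wide; open, the fingers measure 128 mm over their backs; the gripper's body (75 mm by 188 mm) begins 65 mm behind the grasp point.
Start: joints at [-1.251, 0.13, 1.488, -0, 1.523, -0.085], TCP at [0.236, -0.552, 0.219] pointing down, gripper open.
Joint ranges: [-2.96, 2.96], [-0.89, 2.26], [0.02, 2.5], [-1.34, 4.48], [0, 2.73], [-2.66, 2.66]. Speed limits (rad/s): [2.39, 2.39, 2.79, 3.14, 3.14, 3.14].

## Interface

Orientations are given as a rotation vector (axis times angle).
In Python, from plant import robot, cams gives the robot as it stands. The module is installed in compiled form; this text tells all that it offers.
- The arm moves only by the tool step_arm, never from a script. Its argument "deltas" is a list of rows, each an object with "offset": the shift along the tool's x, y, z in cm, a list of three; "roll": the turn about the tool's z in rad. In form: [{"offset": [x, y, z], "roll": roll}, ...]. A call has 1 to 12 rows; each row shifts and turns the commanded pose from where the row before left it, along the tool's axes as they then stand; what a row does not reach is not made up. A row lasts 1/8 s, in which the tool goes at most 62.5 mm and 10.7 degrees, less where a joint would pass 70% of its speed; a pose out of reach is approached as far as the arm can. A call with a gripper value outside its range is refused whole. "fingers" is the finger opening in cm, from 0 to 9.3, set as the call begins (left out, the last holds). The fingers move at their own pace and stop on an object; "grip_force" is the grip in N (left out, the last holds). Time passes only in rows, so rows that do not move let the fingers close. It gives the time, the measured TCP pose, the force and the opening at its end, in the units of the state.
- robot.read_state(): the state, without advancing time (a new reading comes with each control period).
- cams.read_camera(name): name is "side" or "top" or "wrist"; returns a dict with "pixels" (480x640x3 uint8, red, green, blue), "fx", "fy", "cx", "cy" (pixels), "extrinsics" (4x4, takes a point from world to camera coordinates). Camera axes: x right, y down, z forward; pixel columns grow to the right and rows downward; lengths in m; the calibration is good to about 2 mm. A picture is of the moment at which its call begins. There is no depth.
- robot.close_job(): hands the job in, once; it reports no verdict.
Trained networks look in a picture, given as the dict that the camera call returned (one of the last four; its "shot" number tells which), for a name from the list of things; names that differ only in an ending like _2 or _b are one class to them, and where a whole thing is asked for, a point or a joint stands for the part that bears it (a point fixed in the world has none). Each returns a list of dicts, best first, with "score" (0 to 1); they miss things now and then, are a little off and sometimes report something else, mostly with a low value. They report only what shows in the picture. A call takes as long as a camera call. They do not tell look-alikes from the thing itself.
- cams.boxes_of(picture, thing): "xy" ([column, row] in pixels, amid what is visible of it).
- cams.silhouettes(picture, thing): "mask" (480x640 bool, what is visible of it) and "xy" ([column, row] in pixels, amid what is visible of it).
- cams.pinpoint(picture, thing): "xy" ([column, row] in pixels: a listed point, or the origin of a listed thing).
The state is a dict: "t": time; "q": joint angles; "dq": joint speeds; "joint_torque": joint torques, N m; "tool_pos": TCP position; "orientation": TCP orientation; "force": force on the tool from outside, world axes, zero at the start; "wrist_torque": the same for the moment, N m; "opening": finger opening in m.
Only numpy, scipy, OpenCV 4.12 (cv2) and the standard library are available. Lean on these libraries where they do the work, as an engineer would, in place of code of your own. Each camera call takes 0.05 s, during which the arm holds its last target. There are 200 camera calls.

## Working session

There is one attempt and no reset: what is moved stays moved. The work goes in short steps, Python scripts to look and compute and a tool call to move; the robot and the scene stay as the last step left them, time stands still between calls to the robot, and variables do not carry over. Pictures are saved under pics/ and viewed, about 8 in all and at most 12, crops included, and the job is handed in when it is done.

Besides the shell and the picture viewer there is one more tool, called after "Emit:" as a command line: name --argument value ..., lists and objects as JSON in quotes. step_arm: Moves the arm, as the interface text tells. Its arguments: {"type":"object","properties":{"deltas":{"type":"array"},"fingers":{"type":"number"},"grip_force":{"type":"number"}},"required":["deltas"]}

```bash
mkdir -p pics; cat > h.py <<'E'
import numpy as np, cv2
from plant import robot, cams
def px2w(p,xy,z):
    E=np.array(p["extrinsics"]);R,t=E[:3,:3],E[:3,3]
    d=R.T@np.array([(xy[0]-p["cx"])/p["fx"],(xy[1]-p["cy"])/p["fy"],1]);c=-R.T@t
    return c+d*(z-c[2])/d[2]
def w2px(p,X):
    E=np.array(p["extrinsics"]);c=E[:3,:3]@np.array(X)+E[:3,3]
    return np.array([p["fx"]*c[0]/c[2]+p["cx"],p["fy"]*c[1]/c[2]+p["cy"]])
def save(p,n): cv2.imwrite("pics/"+n,p["pixels"][:,:,::-1])
E
python3 - <<'E'
from h import *
np.set_printoptions(precision=3,suppress=True)
s=robot.read_state();print({k:np.round(v,3) for k,v in s.items()},robot.hold_point_z)
im=[]
for n in("top","side"):
    p=cams.read_camera(n);save(p,n+"0.png")
    E=np.array(p["extrinsics"]);print(n,"cam at",-E[:3,:3].T@E[:3,3], p["fx"])
    for k in "spatula spatula_grip bread tray rack board mat can jar tin".split():
        r=cams.pinpoint(p,k)
        z=dict(spatula=.003,spatula_grip=.074,bread=.003,tin=.19).get(k,0)
        print(k,[(np.round(a["score"],2),np.round(a["xy"]),px2w(p,a["xy"],z)[:2]) for a in r[:3]])
E
```

```text
{'t': np.float64(0.0), 'q': array([-1.251,  0.131,  1.489, -0.   ,  1.523, -0.085]), 'dq': array([-0.002, -0.002,  0.   ,  0.001,  0.   , -0.001]), 'joint_torque': array([ -0.   , -55.983, -49.177,   0.077,   0.035,  -0.   ]), 'tool_pos': array([ 0.236, -0.551,  0.218]), 'orientation': array([-3.076, -0.631,  0.   ]), 'force': array([ 0.152,  0.025, -1.041]), 'wrist_torque': array([-0.032, -0.024,  0.012]), 'opening': np.float64(0.093)} 0.0188
top cam at [ 0.452 -0.085  1.265] 605.4818367723909
spatula [(np.float64(0.66), array([420., 259.]), array([ 0.526, -0.295]))]
spatula_grip [(np.float64(0.88), array([470., 248.]), array([ 0.547, -0.381]))]
bread [(np.float64(0.55), array([177., 246.]), array([0.541, 0.212]))]
tray []
rack []
board [(np.float64(0.83), array([292., 237.]), array([ 0.566, -0.025])), (np.float64(0.73), array([137., 184.]), array([0.67 , 0.304]))]
mat [(np.float64(0.95), array([499., 295.]), array([ 0.455, -0.461])), (np.float64(0.89), array([420., 342.]), array([ 0.356, -0.297])), (np.float64(0.23), array([373., 145.]), array([ 0.768, -0.194]))]
can [(np.float64(0
[... 400 characters left out ...]
[(np.float64(0.81), array([315., 366.]), array([ 0.539, -0.385]))]
bread [(np.float64(0.89), array([303., 198.]), array([0.55, 0.22]))]
tray [(np.float64(0.56), array([300., 204.]), array([0.539, 0.196]))]
rack []
board [(np.float64(0.72), array([317., 263.]), array([ 0.571, -0.031]))]
mat [(np.float64(0.87), array([280., 422.]), array([ 0.463, -0.467])), (np.float64(0.84), array([230., 353.]), array([ 0.357, -0.292])), (np.float64(0.68), array([306., 348.]), array([ 0.528, -0.288]))]
can [(np.float64(0.76), array([390., 253.]), array([ 0.762, -0.006]))]
jar [(np.float64(0.82), array([402., 307.]), array([ 0.763, -0.183]))]
tin [(np.float64(0.62), array([334., 138.]), array([0.632, 0.24 ]))]
```

View pics/top0.png

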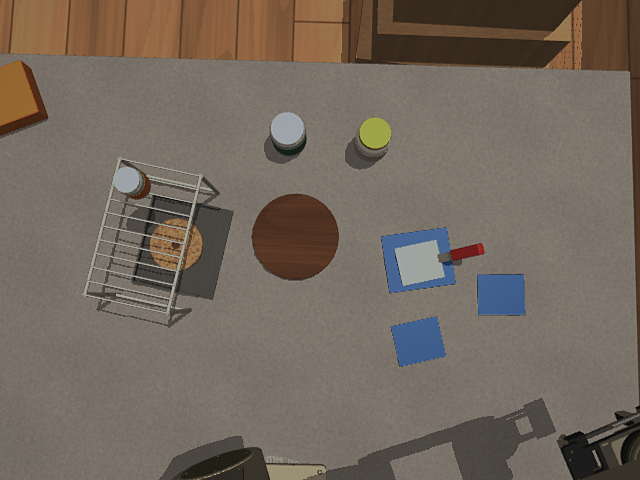

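View pics/side0.png

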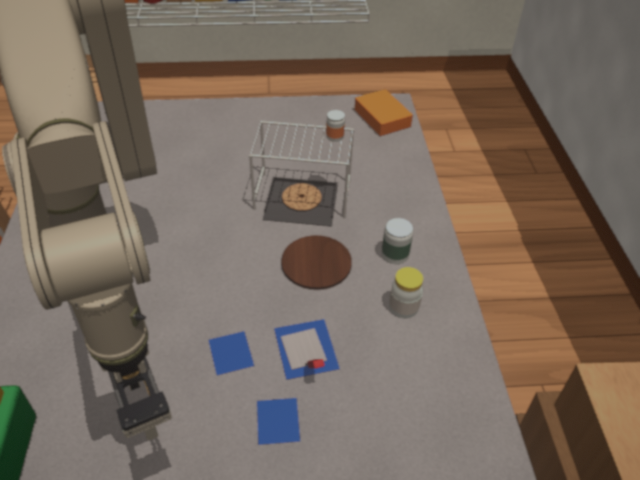

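The top view shows three blue mats at (418,260), (501,295) and (418,341). The largest, at (418,260), carries the spatula and is the one meant; its handle leans right to (484,248). The only round board is at (295,237), and the tray's open front faces right, with corners near (232,210) and (213,298). The next crop confirms this and gives the geometry.

```bash
python3 - <<'E'
from h import *
np.set_printoptions(precision=4,suppress=True)
p=cams.read_camera("top");im=p["pixels"]
a=cv2.resize(im[140:340,80:250],None,fx=3,fy=3,interpolation=3);b=cv2.resize(im[200:375,370:530],None,fx=2.5,fy=2.5,interpolation=3)
b=cv2.copyMakeBorder(b,0,600-b.shape[0],0,0,0)[:600]
o=np.hstack([a,b[:,:290]]);o=np.hstack([a[:,:400+110],b])[:, :800];cv2.imwrite("pics/crop1.png",o[:,:,::-1])
for cam in("top","side"):
    if cam=="side": p=cams.read_camera(cam)
    im=p["pixels"].astype(int)
    for k,z in(("bread",.01),("board",.014),("mat",.003),("tray",.003),("spatula",.005)):
        for r in cams.silhouettes(p,k)[:3]:
            m=r["mask"].astype(np.uint8);c=max(cv2.findContours(m,0,1)[0],key=cv2.contourArea)[:,0]
            W=np.array([px2w(p,q,z)[:2] for q in c],np.float32)
            (cx,cy),(w,h),ang=cv2.minAreaRect(W*1000)
            e=cv2.minEnclosingCircle(W*1000)
            print(cam,k,round(r["score"],2),"rect",np.round([cx,cy,w,h,ang],1),"circ",np.round(e[0],1),round(e[1],1))
    # white blade
    m=((im.min(2)>170)).astype(np.uint8)
    n,l,st,ce=cv2.connectedComponentsWithStats(m)
    t=w2px(p,[.527,-.293,.005]).astype(int)
    L=l[t[1],t[0]]
    if L:
        c=max(cv2.findContours((l==L).astype(np.uint8),0,1)[0],key=cv2.contourArea)[:,0]
        W=np.array([px2w(p,q,.0055)[:2] for q in c],np.float32)*1000;print(cam,"blade",cv2.minAreaRect(W))
p=cams.read_camera("top")
for q in((232,210),(213,298)):print(px2w(p,q,.003))
E
```

```text
top bread 0.88 rect [539.8 236.7  66.1  83.3  79.5] circ [538.8 231.6] 47.0
top board 0.86 rect [567.4 -32.8 177.6 176.5  64.8] circ [567.3 -32.6] 90.1
top mat 0.87 rect [ 357.4 -291.6   85.9  100.4   12.7] circ [ 357.1 -291.8] 62.6
top mat 0.84 rect [ 526.  -290.   122.3  142.3   10. ] circ [ 525.1 -289.7] 90.3
top mat 0.74 rect [ 457.3 -463.1   80.7   97.8    1.4] circ [ 456.4 -462.9] 60.8
top tray 0.88 rect [533.6 156.   81.  192.1  78.7] circ [533.3 157.5] 101.5
top spatula 0.79 rect [ 530.7 -337.    79.7  183.6   13.8] circ [ 526.9 -334.8] 95.0
top spatula 0.72 rect [568.4 -32.1 179.7 177.8  64.8] circ [568.1 -32.6] 91.5
side bread 0.7 rect [545.5 218.6 103.1 103.6  52.5] circ [546.5 216.1] 56.1
side board 0.73 rect [566.9 -35.9 178.7 175.6  86.8] circ [566.9 -36.6] 93.1
side mat 0.7 rect [ 458.8 -464.7   85.5   99.6    1.2] circ [ 459.1 -464.3] 61.0
side mat 0.62 rect [ 359.5 -291.9   84.5   99.5   13.4] circ [ 359.4 -291. ] 62.5
side mat 0.61 rect [ 526.9 -289.5  122.9  141.3   10.1] circ [ 526.7 -289.6] 90.4
side tray 0.6 rect [543.8 206.8 188.7 190.7  79.6] circ [543.3 208.9] 127.4
side spatula 0.63 rect [ 522.6 -297.6   82.8  105.9   13.4] circ [ 522.5 -293.9] 59.7
[0.6203 0.1013 0.003 ]
[0.4359 0.1333 0.003 ]
```

View pics/crop1.png

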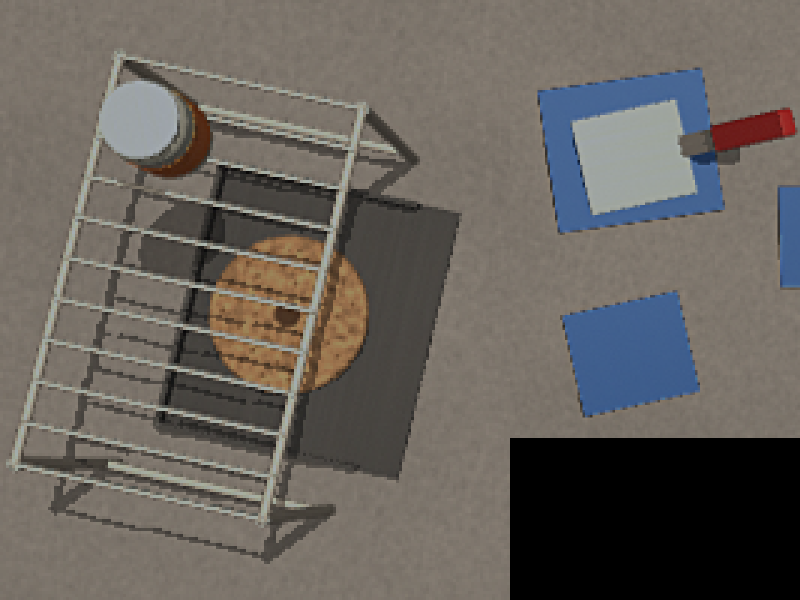

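The crop confirms it: the largest mat carries the spatula, the bread lies under the rack at crop (289,314), and the tray's front corners are at (460,213) and (398,479). I'm now going above the grip.

Emit:
step_arm --deltas '[{"offset":[4.9,-0.4,0.8],"roll":0},{"offset":[4.9,-0.4,0.8],"roll":0},{"offset":[4.9,-0.4,0.8],"roll":0},{"offset":[4.9,-0.4,0.8],"roll":0},{"offset":[4.9,-0.4,0.8],"roll":0},{"offset":[4.9,-0.5,0.8],"roll":0},{"offset":[4.9,-0.4,0.8],"roll":0},{"offset":[0,0,0],"roll":-0.173},{"offset":[0,0,0],"roll":-0.173},{"offset":[0,0,0],"roll":-0.173},{"offset":[0,0,0],"roll":-0.173},{"offset":[0,0,0],"roll":-0.173}]' --fingers 9.3 --grip_force 60

```text
t: 3.25
tool_pos: [0.5402, -0.3897, 0.1625]
orientation: [-2.524, -1.87, -0.0]
force: [-0.7, -0.4, 0.1]
opening: 0.0931
```

Emit:
step_arm --deltas '[{"offset":[0,0,0],"roll":-0.173},{"offset":[0,0,0],"roll":-0.173},{"offset":[0,0,0],"roll":-0.173},{"offset":[0,0,0],"roll":0}]'

```text
t: 3.75
tool_pos: [0.5401, -0.3898, 0.1626]
orientation: [-1.968, -2.449, -0.0]
force: [-0.2, -0.9, 0.3]
opening: 0.0929
```

```bash
cat >> h.py <<'E'
def phi():
    R=cv2.Rodrigues(np.array(robot.read_state()["orientation"]))[0];return np.arctan2(R[1,0],R[0,0])
def togo(X,yaw=None):
    s=robot.read_state();R=cv2.Rodrigues(np.array(s["orientation"]))[0]
    print("tcp",np.round(s["tool_pos"],4),"phi",round(phi(),4),"tool-cm",np.round(R.T@(np.array(X)-s["tool_pos"])*100,2),"roll",None if yaw is None else round(phi()-yaw,4),"tz",np.round(R[:,2],3),"open",round(s["opening"],4),"F",np.round(s["force"],2),"t",round(float(s["t"]),2),"q",np.round(s["q"],2))
E
python3 - <<'E'
from h import *
np.set_printoptions(precision=4,suppress=True)
p=cams.read_camera("wrist");save(p,"w1.png")
for k,z in(("spatula_grip",.074),("spatula",.003)):
    for r in cams.pinpoint(p,k)[:2]:print(k,r["score"],r["xy"],px2w(p,r["xy"],z))
im=p["pixels"].astype(int);m=((im[...,0]>110)&(im[...,1]<60)&(im[...,2]<60)).astype(np.uint8)
c=max(cv2.findContours(m,0,1)[0],key=cv2.contourArea);print(cv2.minAreaRect(c),cv2.boundingRect(c))
# top-camera white blade
p=cams.read_camera("top");im=p["pixels"].astype(int)
m=((im.min(2)>150)&(im.max(2)-im.min(2)<40)).astype(np.uint8);m[:225]=0;m[310:]=0;m[:,:380]=0;m[:,460:]=0
c=max(cv2.findContours(m,0,1)[0],key=cv2.contourArea)[:,0]
print("blade",cv2.minAreaRect(np.array([px2w(p,q,.0055)[:2]*1000 for q in c],np.float32)))
togo([.5403,-.389,.0638],1.789)
E
```

```text
spatula 0.91 [322.1, 107.1] [ 0.5239 -0.2899  0.003 ]
((321.0, 211.5), (51.0, 26.0), 90.0) (308, 186, 27, 52)
blade ((530.1923828125, -268.6223449707031), (47.19571304321289, 46.73121643066406), 14.753175735473633)
tcp [ 0.5402 -0.3898  0.1626] phi 1.7859 tool-cm [0.07 0.03 9.88] roll -0.0031 tz [-0.  0. -1.] open 0.093 F [-0.45 -0.3   0.13] t 3.95 q [-0.7   0.34  1.35 -0.    1.45 -0.92]
```

View pics/w1.png

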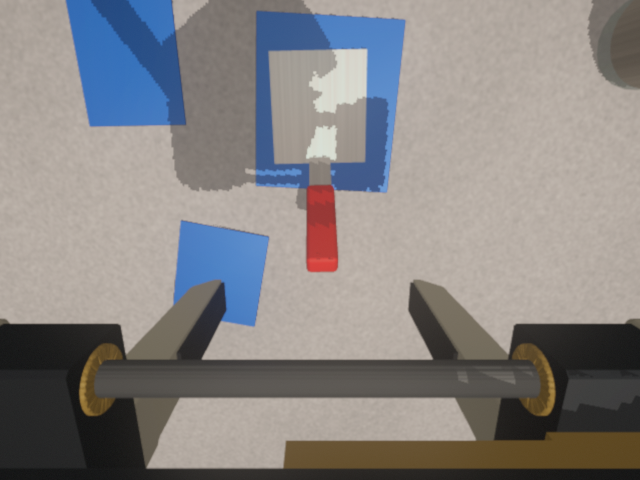

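The wrist view shows the red grip at (321,185–270), upright and centred between the fingers, so the yaw matches. Next I check the camera mount's protrusion and the grip's top end.

```bash
python3 - <<'E'
from h import *
np.set_printoptions(precision=4,suppress=True)
p=cams.read_camera("wrist");s=robot.read_state();R=cv2.Rodrigues(np.array(s["orientation"]))[0]
E=np.array(p["extrinsics"]);c=-E[:3,:3].T@E[:3,3]
print("cam in tool",R.T@(c-s["tool_pos"]),"axis",R.T@E[2,:3])
for q,z in(((322,266),.097),((321,186),.040),((320.5,163),.0055),((317.5,49),.0055),((270,52),.0055),((367,49),.0055),((275,163),.0055),((366,163),.0055)):
    w=px2w(p,q,z);print(q,w,"tool mm",R.T@(w-s["tool_pos"])*1000)
E
```

```text
cam in tool [ 0.0804  0.0011 -0.1656] axis [-0.2849 -0.0001  0.9586]
(322, 266) [ 0.5463 -0.3963  0.097 ] tool mm [-7.6817  4.6267 65.6061]
(321, 186) [ 0.5362 -0.3506  0.04  ] tool mm [ 39.1179   4.4539 122.6075]
(320.5, 163) [ 0.5328 -0.3356  0.0055] tool mm [ 54.4603   4.3589 157.108 ]
(317.5, 49) [ 0.5108 -0.2476  0.0055] tool mm [145.156    1.7212 157.1106]
(270, 52) [ 0.4736 -0.258   0.0055] tool mm [142.9829 -36.8639 157.1113]
(367, 49) [ 0.55   -0.239   0.0055] tool mm [145.1315  41.8454 157.1099]
(275, 163) [ 0.4935 -0.3442  0.0055] tool mm [ 54.486  -35.7975 157.1087]
(366, 163) [ 0.572  -0.327   0.0055] tool mm [ 54.4346  44.5163 157.1072]
```

Emit:
step_arm --deltas '[{"offset":[0.15,0.25,1.0],"roll":-0.015},{"offset":[0.15,0.2,2.0],"roll":0},{"offset":[0,0,2.0],"roll":0},{"offset":[0,0,2.0],"roll":0},{"offset":[0,0,1.9],"roll":0},{"offset":[0,0,1.0],"roll":0},{"offset":[0,0,0],"roll":0},{"offset":[0,0,0],"roll":0}]'

```text
t: 5.0
tool_pos: [0.5444, -0.3863, 0.0646]
orientation: [1.947, 2.463, 0.0]
force: [0.1, -0.4, 0.8]
opening: 0.0931
```

Emit:
step_arm --deltas '[{"offset":[0,0,0],"roll":0},{"offset":[0,0,0],"roll":0},{"offset":[0,0,0],"roll":0},{"offset":[0,0,0],"roll":0},{"offset":[0,0,0],"roll":0},{"offset":[0,0,0],"roll":0}]' --fingers 0 --grip_force 60

```text
t: 5.75
tool_pos: [0.5439, -0.3858, 0.0636]
orientation: [-1.948, -2.465, 0.0]
force: [0.6, -0.1, 0.6]
opening: 0.0376
```

```bash
python3 - <<'E'
from h import *
togo([0,0,0])
p=cams.read_camera("wrist");save(p,"w2.png")
E
```

```text
tcp [ 0.5439 -0.3858  0.0636] phi 1.8038 tool-cm [ 50.1  -44.01   6.37] roll None tz [-0.  0. -1.] open 0.0376 F [ 0.56 -0.09  0.59] t 5.75 q [-0.69  0.42  1.43 -0.    1.29 -0.93]
```

Emit:
step_arm --deltas '[{"offset":[0,0,0],"roll":0},{"offset":[0,0,0],"roll":0},{"offset":[0,0,0],"roll":0},{"offset":[0,0,0],"roll":0}]'

```text
t: 6.3
tool_pos: [0.5438, -0.3859, 0.0636]
orientation: [-1.948, -2.465, 0.0]
force: [0.7, -0.6, 0.2]
opening: 0.022
```

Emit:
step_arm --deltas '[{"offset":[0,0,-0.5],"roll":0},{"offset":[0,0,-1.5],"roll":0},{"offset":[0,0,-2.0],"roll":0},{"offset":[0,0,-2.0],"roll":0},{"offset":[0,0,0],"roll":0.143},{"offset":[0,0,0],"roll":0.143},{"offset":[0,0,0],"roll":0.142},{"offset":[0,0,0],"roll":0}]'

```text
t: 7.3
tool_pos: [0.5443, -0.3862, 0.1252]
orientation: [2.425, 1.995, 0.0]
force: [-1.6, 0.6, -2.4]
opening: 0.0222
```

```bash
python3 - <<'E'
from h import *
np.set_printoptions(precision=4,suppress=True)
togo([.5041,.0072,.1236],1.382)
p=cams.read_camera("wrist");save(p,"w2.png");s=robot.read_state();R=cv2.Rodrigues(np.array(s["orientation"]))[0]
for r in cams.pinpoint(p,"spatula")[:1]:
    w=px2w(p,r["xy"],s["tool_pos"][2]-.0606);print(r["score"],r["xy"],R.T@(w-s["tool_pos"])*1000)
E
```

```text
tcp [ 0.5443 -0.3862  0.1252] phi 1.3767 tool-cm [ 37.83 -11.54   0.12] roll -0.0053 tz [ 0.001 -0.001 -1.   ] open 0.0222 F [-1.6   0.64 -2.44] t 7.3 q [-0.69  0.36  1.39 -0.    1.39 -0.5 ]
0.83 [317.9, 101.7] [98.089   1.5772 60.5362]
```

View pics/w2.png

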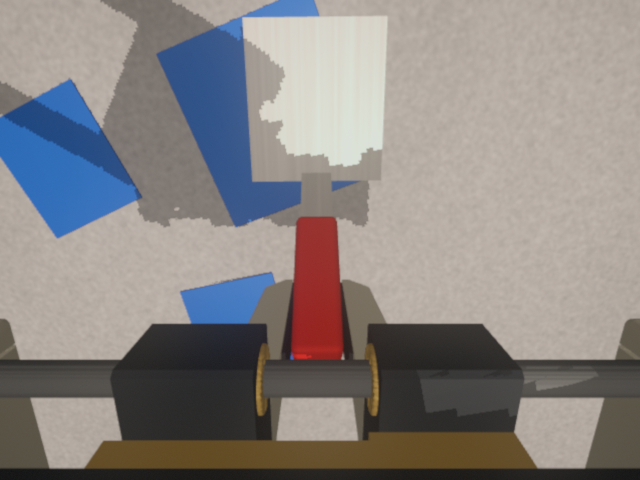

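The spatula is held straight, with the blade centred ahead of the fingers: corners (243,17), (387,16), (381,180), (253,181). Moving it in front of the tray.

Emit:
step_arm --deltas '[{"offset":[2.8,-0.85,0],"roll":-0.005},{"offset":[5.0,-1.5,0],"roll":0},{"offset":[5.0,-1.5,0],"roll":0},{"offset":[5.0,-1.5,0],"roll":0},{"offset":[5.0,-1.55,0],"roll":0},{"offset":[5.0,-1.55,0],"roll":0},{"offset":[4.0,-1.3,0],"roll":0},{"offset":[3.0,-0.95,0],"roll":0},{"offset":[2.0,-0.6,0],"roll":0},{"offset":[0,0,0],"roll":0},{"offset":[0,0,0],"roll":0}]'

```text
t: 8.78
tool_pos: [0.5028, -0.0036, 0.124]
orientation: [2.42, 2.002, 0.0]
force: [-0.4, 0.5, -0.9]
opening: 0.0219
```

```bash
python3 - <<'E'
from h import *
np.set_printoptions(precision=4,suppress=True)
p=cams.read_camera("wrist");s=robot.read_state();R=cv2.Rodrigues(np.array(s["orientation"]))[0];T=s["tool_pos"]
togo([.5041,.0072,.1236],1.382)
f=lambda q,z:R.T@(px2w(p,q,z)-T)*1000
for q in((243,17),(387,16),(253,181),(381,180)):print("blade",f(q,T[2]-.058)) # same tool-frame geometry
E=np.array(p["extrinsics"])
for k,z in(("bread",.003),("tray",0)):
    for r in cams.pinpoint(p,k)[:1]:print(k,r["score"],r["xy"],f(r["xy"],z),px2w(p,r["xy"],z))
im=p["pixels"].copy()
# project expected bread rim outline & tray edges
th=np.linspace(0,6.28,90)
for t in th:
    q=w2px(p,[.544+.055*np.cos(t),.213+.055*np.sin(t),.008]).astype(int);cv2.circle(im,tuple(map(int,q)),1,(0,255,0),-1)
x=np.array([.1875,.982]);y=np.array([-.982,.1875]);o=np.array([.542,.2056])
P=[tuple(map(int,w2px(p,[*(o+a*x+b*y),.003]))) for a,b in((-.091,-.0945),(-.091,.0945),(.075,.091),(.075,-.091))]
cv2.polylines(im,[np.array(P)],True,(255,0,255),1)
cv2.imwrite("pics/w3.png",im[:,:,::-1])
E
```

```text
tcp [ 0.5028 -0.0039  0.1239] phi 1.3812 tool-cm [ 1.11 -0.08  0.03] roll -0.0008 tz [ 0. -0. -1.] open 0.0215 F [-0.19  0.29 -2.87] t 8.82 q [-0.11 -0.07  1.87 -0.    1.34  0.08]
blade [141.6873 -40.1039  57.9374]
blade [142.2585  38.9423  57.9703]
blade [ 52.0443 -39.0715  57.9668]
blade [52.738  40.3056 57.9998]
```

View pics/w3.png

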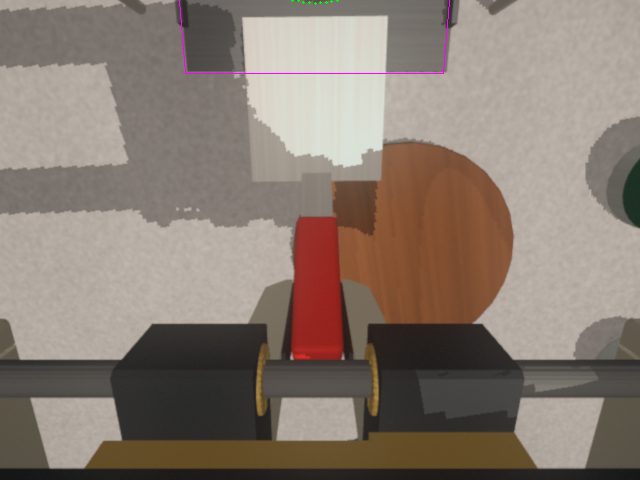

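The tray outline (magenta) matches the image: front edge at row 72, columns 185–446. The blade is centred and aligned. Lowering onto the tray front.

Emit:
step_arm --deltas '[{"offset":[0,-0.1,1.0],"roll":0},{"offset":[0,0,2.0],"roll":0},{"offset":[0,0,1.5],"roll":0},{"offset":[0,0,0.8],"roll":0},{"offset":[0,0,0.4],"roll":0},{"offset":[0,0,0.1],"roll":0},{"offset":[0,0,0],"roll":0},{"offset":[0,0,0],"roll":0}]'

```text
t: 9.93
tool_pos: [0.503, -0.0051, 0.0692]
orientation: [2.419, 1.998, -0.0]
force: [-14.8, -10.2, 28.2]
opening: 0.0215
```

Emit:
step_arm --deltas '[{"offset":[0,0,0.1],"roll":0},{"offset":[0,0,0],"roll":0},{"offset":[0,0,0],"roll":0}]'

```text
t: 10.3
tool_pos: [0.5032, -0.0054, 0.0685]
orientation: [2.419, 1.997, -0.0]
force: [-14.9, -9.8, 30.8]
opening: 0.0216
```

Emit:
step_arm --deltas '[{"offset":[0,0,0.1],"roll":0},{"offset":[0,0,0],"roll":0},{"offset":[0,0,0],"roll":0}]'

```text
t: 10.68
tool_pos: [0.5035, -0.0055, 0.0677]
orientation: [2.418, 1.997, 0.0]
force: [-14.3, -11.3, 30.1]
opening: 0.0218
```

Contact came 5 mm early. My reckoning puts the blade's rear right corner on the board's rim, since the board is close to the tray. Raising to inspect.

Emit:
step_arm --deltas '[{"offset":[0,0,-0.7],"roll":0},{"offset":[0,0,-1.3],"roll":0},{"offset":[0,0,-1.5],"roll":0},{"offset":[0,0,0],"roll":0},{"offset":[0,0,0],"roll":0}]'

```text
t: 11.3
tool_pos: [0.5015, -0.0028, 0.0984]
orientation: [-2.422, -2.001, 0.0]
force: [-0.1, -0.2, -2.3]
opening: 0.0212
```

```bash
python3 - <<'E'
from h import *
np.set_printoptions(precision=4,suppress=True)
togo([.5041,.0072,.1236],1.382)
p=cams.read_camera("wrist");q=cams.read_camera("side")
a=cv2.resize(p["pixels"][:400],(512,320));b=cv2.resize(q["pixels"][170:330,230:390],None,fx=3,fy=3,interpolation=3)
o=np.zeros((600,800,3),np.uint8);o[:320,:400]=a[:,56:456];o[:480,400:]=b[:,:400];cv2.imwrite("pics/c2.png",o[:,:,::-1])
save(p,"w4raw.png")
im=p["pixels"].astype(int);m=((im[...,0]>110)&(im[...,1]<60)&(im[...,2]<60)).astype(np.uint8)
c=max(cv2.findContours(m,0,1)[0],key=cv2.contourArea);print(cv2.boundingRect(c))
im=cv2.imread("pics/w2.png")[:,:,::-1].astype(int);m=((im[...,0]>110)&(im[...,1]<60)&(im[...,2]<60)).astype(np.uint8)
c=max(cv2.findContours(m,0,1)[0],key=cv2.contourArea);print(cv2.boundingRect(c))
E
```

```text
tcp [ 0.5015 -0.0028  0.0984] phi 1.3809 tool-cm [ 1.03  0.07 -2.52] roll -0.0011 tz [-0.  0. -1.] open 0.0212 F [-0.05 -0.21 -2.29] t 11.3 q [-0.11 -0.04  1.89  0.    1.29  0.08]
(291, 217, 52, 143)
(292, 218, 51, 142)
```

View pics/c2.png

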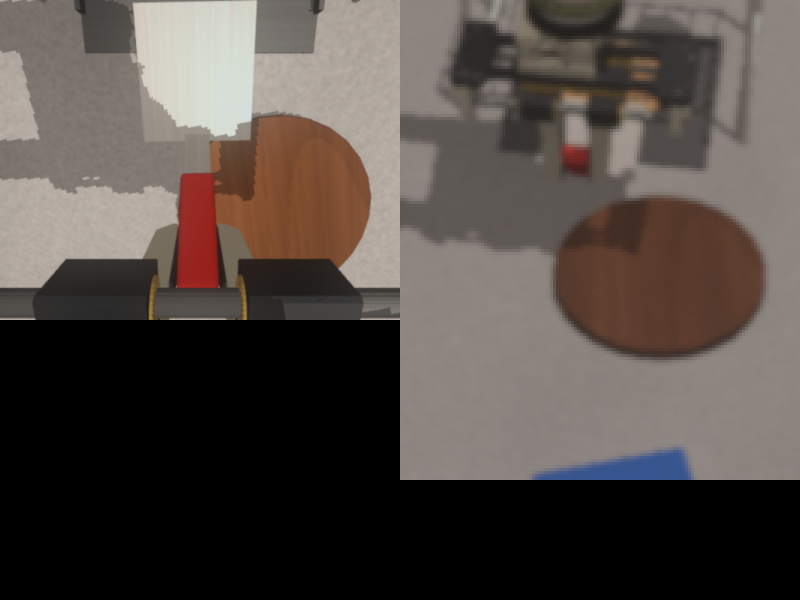

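```bash
python3 - <<'E'
import cv2,numpy as np
a=cv2.imread("pics/w2.png");b=cv2.imread("pics/w4raw.png")
o=np.vstack([cv2.resize(x[0:200,210:430],None,fx=1.5,fy=1.5,interpolation=3) for x in(a,b)])
o=np.hstack([cv2.resize(x[0:200,215:425],None,fx=1.9,fy=1.9,interpolation=3) for x in(a,b)])
print(o.shape);cv2.imwrite("pics/cmp.png",o)
E
```

```text
(380, 798, 3)
```

View pics/cmp.png

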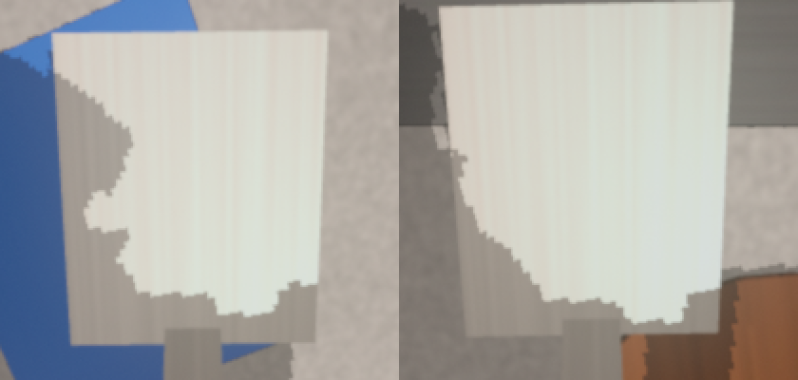

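The gripped spatula has pitched up about 4° (right half: the front edge is wider and nearer than before). I'll set it on clear counter so it stands flat again, then regrasp.

Emit:
step_arm --deltas '[{"offset":[-2.4,-1.7,0],"roll":0},{"offset":[-3.8,-2.7,0],"roll":0},{"offset":[-3.8,-2.7,0],"roll":0},{"offset":[-2.6,-1.8,0],"roll":0},{"offset":[-1.2,-0.8,0],"roll":0},{"offset":[0,0,1.5],"roll":0},{"offset":[0,0,1.5],"roll":0},{"offset":[0,0,0.6],"roll":0},{"offset":[0,0,0],"roll":0},{"offset":[0,0,0],"roll":0}]'

```text
t: 12.65
tool_pos: [0.3806, -0.1199, 0.0628]
orientation: [2.422, 2.001, 0.0]
force: [0.6, -0.8, -2.3]
opening: 0.0217
```

```bash
python3 - <<'E'
from h import *
togo([.38,-.12,.0606],1.382)
E
```

```text
tcp [ 0.3806 -0.1199  0.0628] phi 1.3813 tool-cm [-0.02 -0.06  0.22] roll -0.0007 tz [ 0.  0. -1.] open 0.0217 F [ 0.62 -0.78 -2.34] t 12.65 q [-0.43 -0.31  2.19  0.    1.26 -0.24]
```

Emit:
step_arm --deltas '[{"offset":[0,0,0.2],"roll":0},{"offset":[0,0,0.2],"roll":0},{"offset":[0,0,0],"roll":0}]'

```text
t: 13.02
tool_pos: [0.3802, -0.1201, 0.0586]
orientation: [-2.422, -2.001, 0.0]
force: [0.6, -0.6, -2.7]
opening: 0.0213
```

Emit:
step_arm --deltas '[{"offset":[0,0,0.15],"roll":0},{"offset":[0,0,0],"roll":0}]'

```text
t: 13.28
tool_pos: [0.3801, -0.1201, 0.057]
orientation: [-2.422, -2.0, 0.0]
force: [-0.6, 0.6, -2.2]
opening: 0.0217
```

Emit:
step_arm --deltas '[{"offset":[0,0,0.15],"roll":0},{"offset":[0,0,0],"roll":0},{"offset":[0,0,0],"roll":0}]' --grip_force 60

```text
t: 13.65
tool_pos: [0.3803, -0.1201, 0.0556]
orientation: [-2.422, -2.001, 0.0]
force: [0.2, 0.4, -2.2]
opening: 0.0217
```

Emit:
step_arm --deltas '[{"offset":[0,0,0],"roll":0},{"offset":[0,0,0],"roll":0},{"offset":[0,0,0],"roll":0},{"offset":[0,0,-0.25],"roll":0},{"offset":[0,0,-0.2],"roll":0},{"offset":[0,0,0],"roll":0},{"offset":[0,0,0],"roll":0}]' --fingers 3.6

```text
t: 14.52
tool_pos: [0.3803, -0.1201, 0.0601]
orientation: [2.422, 2.001, 0.0]
force: [-0.2, 0.1, -0.1]
opening: 0.0362
```

```bash
python3 - <<'E'
from h import *
togo([.38,-.12,.0606],1.382)
p=cams.read_camera("wrist");save(p,"w5.png");a=cv2.imread("pics/w2.png");b=cv2.imread("pics/w5.png")
o=np.hstack([cv2.resize(x[0:370,215:425],None,fx=1.6,fy=1.6,interpolation=3) for x in(a,b)])
cv2.imwrite("pics/cmp2.png",o)
E
```

```text
tcp [ 0.3803 -0.1201  0.0601] phi 1.3808 tool-cm [ 0.   -0.03 -0.05] roll -0.0012 tz [ 0. -0. -1.] open 0.0362 F [-0.23  0.13 -0.13] t 14.53 q [-0.43 -0.3   2.19  0.    1.25 -0.24]
```

View pics/cmp2.png

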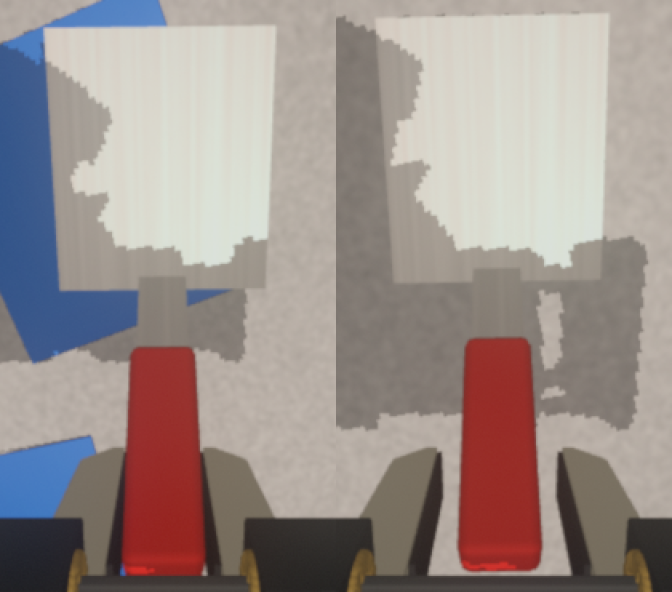

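The spatula now stands flat on the counter, about 3 mm further ahead in the jaws. Regripping.

Emit:
step_arm --deltas '[{"offset":[0,0,-0.3],"roll":0},{"offset":[0,0,0],"roll":0},{"offset":[0,0,0],"roll":0},{"offset":[0,0,0],"roll":0},{"offset":[0,0,0],"roll":0},{"offset":[0,0,0],"roll":0}]' --fingers 0 --grip_force 60

```text
t: 15.32
tool_pos: [0.3804, -0.1203, 0.0634]
orientation: [2.422, 2.0, -0.0]
force: [-1.2, -1.5, 5.1]
opening: 0.0214
```

```bash
python3 - <<'E'
from h import *
togo([.38,-.12,.0606],1.382)
x=np.array([.1875,.982]);y=np.array([-.982,.1875]);o=np.array([.542,.2056])
B=np.array([.5672,-.0335])
for ox in(-.105,-.102,-.099,-.096,-.093):
    for oy in(0,.004,.008):
        c=o+(ox-.045)*x+(oy-.04)*y
        print(ox,oy,"clear",round((np.linalg.norm(c-B)-.09)*1000,1),"front gap",round((.008-.055-ox-.045)*1000,1),"tcp",np.round(o+(ox-.100)*x+oy*y,4))
E
```

```text
tcp [ 0.3804 -0.1203  0.0634] phi 1.3808 tool-cm [ 0.02 -0.05  0.28] roll -0.0012 tz [ 0. -0. -1.] open 0.0214 F [-1.19 -1.47  5.09] t 15.32 q [-0.43 -0.31  2.19 -0.    1.26 -0.24]
-0.105 0 clear -4.5 front gap 13.0 tcp [0.5036 0.0043]
-0.105 0.004 clear -3.1 front gap 13.0 tcp [0.4996 0.005 ]
-0.105 0.008 clear -1.4 front gap 13.0 tcp [0.4957 0.0058]
-0.102 0 clear -1.7 front gap 10.0 tcp [0.5041 0.0072]
-0.102 0.004 clear -0.3 front gap 10.0 tcp [0.5002 0.008 ]
-0.102 0.008 clear 1.3 front gap 10.0 tcp [0.4963 0.0087]
-0.099 0 clear 1.1 front gap 7.0 tcp [0.5047 0.0102]
-0.099 0.004 clear 2.5 front gap 7.0 tcp [0.5008 0.0109]
-0.099 0.008 clear 4.0 front gap 7.0 tcp [0.4968 0.0117]
-0.096 0 clear 4.0 front gap 4.0 tcp [0.5052 0.0131]
-0.096 0.004 clear 5.3 front gap 4.0 tcp [0.5013 0.0139]
-0.096 0.008 clear 6.8 front gap 4.0 tcp [0.4974 0.0146]
-0.093 0 clear 6.8 front gap 1.0 tcp [0.5058 0.0161]
-0.093 0.004 clear 8.1 front gap 1.0 tcp [0.5019 0.0168]
-0.093 0.008 clear 9.5 front gap 1.0 tcp [0.498  0.0176]
```

Emit:
step_arm --deltas '[{"offset":[0,0,-1.0],"roll":0},{"offset":[0,0,-2.0],"roll":0},{"offset":[1.0,0.5,-1.0],"roll":0},{"offset":[3.5,2.0,0],"roll":0},{"offset":[4.5,2.6,0],"roll":0},{"offset":[3.5,2.0,0],"roll":0},{"offset":[2.0,1.2,0],"roll":0},{"offset":[0.7,0.45,0],"roll":0},{"offset":[0,0,0],"roll":0},{"offset":[0,0,0],"roll":0}]'

```text
t: 16.58
tool_pos: [0.4943, 0.0121, 0.1029]
orientation: [-2.423, -2.0, 0.001]
force: [-0.3, -0.8, -1.7]
opening: 0.0217
```

```bash
python3 - <<'E'
from h import *
togo([.4949,.0121,.0675],1.382)
p=cams.read_camera("wrist");save(p,"w6.png");b=p["pixels"].copy()
x=np.array([.1875,.982]);y=np.array([-.982,.1875]);o=np.array([.542,.2056]);B=np.array([.5672,-.0335])
for t in np.linspace(0,6.28,200):
    q=w2px(p,[*(B+.09*np.array([np.cos(t),np.sin(t)])),.014]);cv2.circle(b,(int(q[0]),int(q[1])),0,(0,255,0),-1)
s=robot.read_state();T=s["tool_pos"];xx=np.array([np.cos(phi()),np.sin(phi())]);yy=np.array([xx[1],-xx[0]])
C=[tuple(map(int,w2px(p,[*(T[:2]+a*xx+c*yy),T[2]-.0634+.0025]))) for a,c in((.145,-.04),(.145,.04),(.055,.04),(.055,-.04))]
cv2.polylines(b,[np.array(C)],True,(255,0,0),1)
cv2.imwrite("pics/w6b.png",cv2.resize(b[0:220,180:530],None,fx=2,fy=2,interpolation=3)[:,:,::-1])
E
```

```text
tcp [0.4943 0.0121 0.1029] phi 1.3802 tool-cm [0.01 0.06 3.54] roll -0.0018 tz [-0.001 -0.    -1.   ] open 0.0217 F [-0.34 -0.8  -1.73] t 16.57 q [-0.08 -0.07  1.91 -0.    1.3   0.11]
```

View pics/w6b.png

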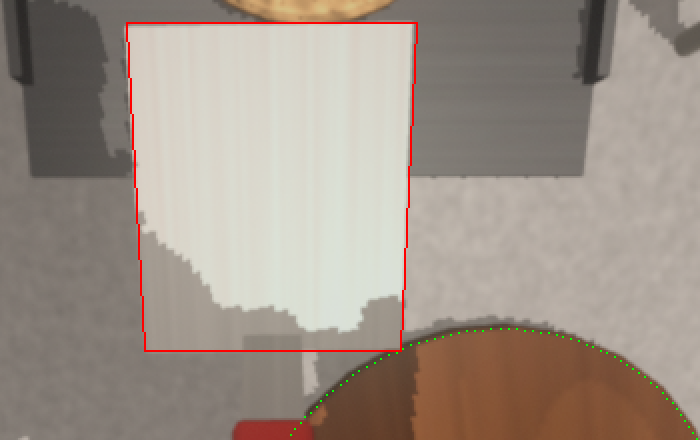

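The predicted flat blade outline (red) coincides with the blade, and the board rim (green) is matched with about 5 mm clearance. Lowering.

Emit:
step_arm --deltas '[{"offset":[0,0.06,0.8],"roll":0},{"offset":[0,0,1.2],"roll":0},{"offset":[0,0,0.9],"roll":0},{"offset":[0,0,0.5],"roll":0},{"offset":[0,0,0.1],"roll":0},{"offset":[0,0,0],"roll":0},{"offset":[0,0,0],"roll":0}]'

```text
t: 17.5
tool_pos: [0.4959, 0.0125, 0.0685]
orientation: [2.422, 2.0, 0.001]
force: [0.1, -0.2, -3.6]
opening: 0.0218
```

Emit:
step_arm --deltas '[{"offset":[0,0,0.1],"roll":0},{"offset":[0,0,0],"roll":0},{"offset":[0,0,0],"roll":0}]'

```text
t: 17.88
tool_pos: [0.4955, 0.0125, 0.0672]
orientation: [2.422, 2.001, 0.0]
force: [-0.6, 0.1, -2.8]
opening: 0.0216
```

Emit:
step_arm --deltas '[{"offset":[0,0,0.05],"roll":0},{"offset":[0.5,0.1,0],"roll":0},{"offset":[0.5,0.15,0],"roll":0},{"offset":[0.5,0.15,0],"roll":0},{"offset":[0.5,0.15,0],"roll":0},{"offset":[0.5,0.15,0],"roll":0},{"offset":[0.5,0.15,0],"roll":0},{"offset":[0.5,0.15,0],"roll":0},{"offset":[0.5,0,0],"roll":0},{"offset":[0.5,0,0],"roll":0},{"offset":[0,0,0],"roll":0}]'

```text
t: 19.25
tool_pos: [0.5138, 0.0554, 0.0666]
orientation: [-2.421, -2.001, -0.0]
force: [-0.2, 0.2, -1.5]
opening: 0.0218
```

```bash
cat > chk.py <<'E'
from h import *
x=np.array([.1875,.982]);y=np.array([-.982,.1875]);o=np.array([.542,.2056])
togo([0,0,0],1.382)
T=robot.read_state()["tool_pos"][:2]+.1*np.array([np.cos(phi()),np.sin(phi())])-o
print("blade origin tray mm",T@x*1000,T@y*1000)
for c in("top","side"):
    p=cams.read_camera(c)
    save(p,c+"_now.png")
    for r in cams.pinpoint(p,"bread")[:1]:
        w=px2w(p,r["xy"],.006)[:2];print(c,"pin",round(r["score"],2),w,"tray",(w-o)@x*1000,(w-o)@y*1000)
    for r in cams.silhouettes(p,"bread")[:1]:
        k=max(cv2.findContours(r["mask"].astype(np.uint8),0,1)[0],key=cv2.contourArea)[:,0]
        W=np.array([(px2w(p,q,.012)[:2]-o)*1000 for q in k]);a=W@x;b=W@y
        print(c,"sil x",a.min(),a.max(),"y",b.min(),b.max())
E
python3 chk.py
```

```text
tcp [0.5138 0.0554 0.0666] phi 1.3812 tool-cm [-15.13 -49.42   6.65] roll -0.0008 tz [-0.  0. -1.] open 0.0218 F [-0.16  0.2  -1.53] t 19.25 q [0.01 0.04 1.88 0.   1.23 0.2 ]
blade origin tray mm -52.78856687809117 -0.5679924900716133
top pin 0.93 [0.55180579 0.2276212 ] tray 23.46340608745497 -5.500306099929993
top sil x 37.6029608721656 74.16630891972524 y -48.33443012915853 45.94485361949084
side pin 0.45 [0.54914398 0.22181738] tray 17.264961627088134 -3.9746281320468855
```

The bread has reached the back rim (centre about +20) and the blade is already partly under it. Continuing.

Emit:
step_arm --deltas '[{"offset":[0.4,0,0],"roll":0},{"offset":[0.5,0,0],"roll":0},{"offset":[0.5,0,0],"roll":0},{"offset":[0.5,0,0],"roll":0},{"offset":[0.5,0,0],"roll":0},{"offset":[0.5,0,0],"roll":0},{"offset":[0.4,0,0],"roll":0},{"offset":[0,0,0],"roll":0}]'

```text
t: 20.55
tool_pos: [0.52, 0.0878, 0.0665]
orientation: [-2.421, -2.001, -0.0]
force: [-0.2, 1.0, 0.4]
opening: 0.0218
```

Emit:
step_arm --deltas '[{"offset":[0.4,0,0],"roll":0},{"offset":[0.5,0,0],"roll":0},{"offset":[0.5,0,0],"roll":0},{"offset":[0.5,0,0],"roll":0},{"offset":[0.4,0,0],"roll":0},{"offset":[0,0,0],"roll":0}]'

```text
t: 21.3
tool_pos: [0.5244, 0.1105, 0.0665]
orientation: [-2.421, -2.001, -0.001]
force: [0.1, 1.2, -1.0]
opening: 0.0212
```

```bash
python3 chk.py
```

```text
tcp [0.5244 0.1105 0.0665] phi 1.3812 tool-cm [-20.73 -49.41   6.65] roll -0.0008 tz [-0.     0.001 -1.   ] open 0.0212 F [ 0.06  1.16 -1.01] t 21.3 q [0.11 0.09 1.82 0.   1.23 0.3 ]
blade origin tray mm 3.232369638726106 -0.6184299553812571
side pin 0.68 [0.53659955 0.19827194] tray -8.208739343486384 3.9292356678355573
side sil x -28.229564241742125 49.97597694753079 y -58.428430198618756 -16.118769818303363
```

Emit:
step_arm --deltas '[{"offset":[0,0,-0.15],"roll":0},{"offset":[0,0,-0.2],"roll":0},{"offset":[-0.1,0,-0.25],"roll":0},{"offset":[-0.2,0,-0.2],"roll":0},{"offset":[-0.4,0,0],"roll":0},{"offset":[-0.6,0,0],"roll":0},{"offset":[-0.8,0,0],"roll":0},{"offset":[-0.8,0,-0.1],"roll":0},{"offset":[-0.6,0,-0.3],"roll":0},{"offset":[-0.3,0,-0.5],"roll":0},{"offset":[-0.1,0,-0.5],"roll":0},{"offset":[0,0,-0.5],"roll":0}]'

```text
t: 23.1
tool_pos: [0.5172, 0.0716, 0.0942]
orientation: [2.422, 2.001, 0.001]
force: [-0.3, -0.2, -2.9]
opening: 0.0216
```

Emit:
step_arm --deltas '[{"offset":[0,0,-0.5],"roll":0},{"offset":[0,0,-0.5],"roll":0},{"offset":[0,0,-0.3],"roll":0},{"offset":[0,0,0],"roll":0},{"offset":[0,0,0],"roll":0}]'

```text
t: 23.72
tool_pos: [0.5169, 0.0715, 0.1065]
orientation: [-2.422, -2.001, 0.0]
force: [0.9, 0.1, -3.2]
opening: 0.0217
```

```bash
python3 - <<'E'
from h import *
x=np.array([.1875,.982]);o=np.array([.542,.2056])
togo([0,0,0],1.382)
p=cams.read_camera("wrist");save(p,"w7.png");s=robot.read_state();R=cv2.Rodrigues(np.array(s["orientation"]))[0]
for r in cams.silhouettes(p,"bread")[:1]:
    k=max(cv2.findContours(r["mask"].astype(np.uint8),0,1)[0],key=cv2.contourArea)[:,0]
    W=np.array([R.T@(px2w(p,q,s["tool_pos"][2]-.0634+.0025+.008)-s["tool_pos"])*1000 for q in k]);print(r["score"],W.min(0),W.max(0))
E
```

```text
tcp [0.5169 0.0715 0.1065] phi 1.3808 tool-cm [-16.78 -49.41  10.66] roll -0.0012 tz [-0.  0. -1.] open 0.0217 F [ 0.87  0.06 -3.15] t 23.73 q [0.04 0.   1.83 0.   1.31 0.23]
0.72 [108.41747921   5.01917857  52.85884947] [148.05174219  58.15074527  52.8865424 ]
```

View pics/w7.png

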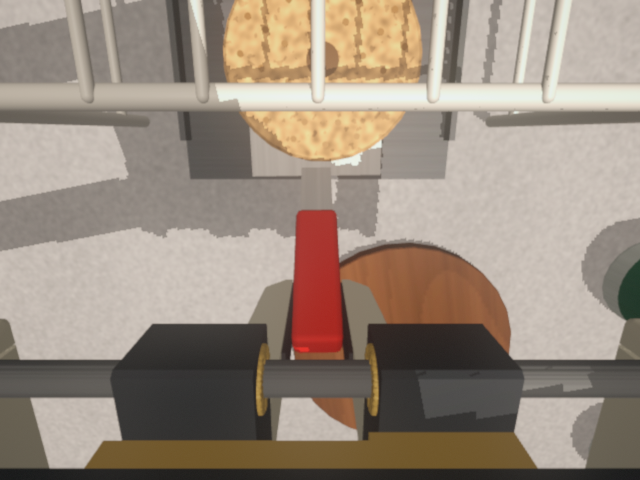

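The wrist view shows the bread lying on the blade (centre near (322,55), rear at row 160, blade rear at row 178), about 19 mm ahead of blade centre, and lifted. Carrying it out behind the board.

Emit:
step_arm --deltas '[{"offset":[-0.6,0,0],"roll":0},{"offset":[-1.2,0.2,0],"roll":0},{"offset":[-1.8,0.4,0],"roll":0},{"offset":[-2.4,0.6,0],"roll":0},{"offset":[-3.0,0.6,0],"roll":0},{"offset":[-3.0,0.6,0],"roll":0},{"offset":[-3.0,0.6,0],"roll":0},{"offset":[-3.0,0.6,0],"roll":0},{"offset":[-3.0,0.6,0],"roll":0},{"offset":[-3.0,0.6,0],"roll":0},{"offset":[-3.0,0.6,0],"roll":0},{"offset":[-3.0,0.6,0],"roll":0}]'

```text
t: 25.32
tool_pos: [0.5187, -0.2369, 0.1067]
orientation: [2.423, 1.999, -0.0]
force: [1.1, 0.7, -3.1]
opening: 0.0218
```

Emit:
step_arm --deltas '[{"offset":[-2.0,0.6,0],"roll":0},{"offset":[-1.2,0.4,0.3],"roll":0},{"offset":[-0.6,0.2,0.6],"roll":0},{"offset":[-0.1,0,0.7],"roll":0},{"offset":[0,0,0.6],"roll":0},{"offset":[0,0,0.3],"roll":0},{"offset":[0,0,0],"roll":0},{"offset":[0,0,0],"roll":0}]'

```text
t: 26.32
tool_pos: [0.5239, -0.2749, 0.082]
orientation: [2.422, 2.001, 0.0]
force: [0.2, 0.3, -2.7]
opening: 0.0221
```

```bash
cat > chk2.py <<'E'
from h import *
togo([.518,-.274,.08],1.381)
s=robot.read_state();R=cv2.Rodrigues(np.array(s["orientation"]))[0];Z=s["tool_pos"][2]-.0634+.0025
for c in("wrist","top"):
    p=cams.read_camera(c);save(p,c+"_8.png")
    for r in cams.silhouettes(p,"bread")[:1]:
        k=max(cv2.findContours(r["mask"].astype(np.uint8),0,1)[0],key=cv2.contourArea)[:,0]
        W=np.array([px2w(p,q,Z+.008) for q in k]);
        print(c,round(r["score"],2),"world circ",cv2.minEnclosingCircle((W[:,:2]*1000).astype(np.float32)))
        t=(W-s["tool_pos"])@R*1000;print(" tool",t.min(0).round(1),t.max(0).round(1))
E
python3 chk2.py
```

```text
tcp [ 0.5239 -0.2749  0.082 ] phi 1.3811 tool-cm [-0.02 -0.6   0.2 ] roll 0.0001 tz [ 0. -0. -1.] open 0.0221 F [ 0.18  0.26 -2.67] t 26.32 q [-0.57  0.21  1.65  0.    1.28 -0.38]
wrist 0.58 world circ ((549.7517700195312, -158.40061950683594), 55.26112365722656)
 tool [ 64.4 -51.4  52.9] [148.   58.4  52.9]
top 0.87 world circ ((548.2301635742188, -158.1880645751953), 56.48283386230469)
 tool [ 63.7 -51.6  52.9] [174.2  57.6  52.9]
```

The top camera puts the bread at (549,−158) mm, safely on the blade. Placing: run forward at about 0.3 m/s just above the board, then reverse sharply, so that the friction of about 0.3 lets the bread slip off the blade near the centre.

Emit:
step_arm --deltas '[{"offset":[0,-0.6,0.2],"roll":0},{"offset":[0,0,0],"roll":0},{"offset":[0.6,0,0],"roll":0},{"offset":[1.4,0,0],"roll":0},{"offset":[2.2,0,0],"roll":0},{"offset":[3.0,0,0],"roll":0},{"offset":[3.7,0,0],"roll":0},{"offset":[-6.2,0,0],"roll":0},{"offset":[-6.2,0,0],"roll":0},{"offset":[-6.0,0,0],"roll":0},{"offset":[-2.0,0,0],"roll":0},{"offset":[0,0,0],"roll":0}]'

```text
t: 28.02
tool_pos: [0.5, -0.3672, 0.0796]
orientation: [-2.424, -1.999, -0.001]
force: [0.1, 0.3, -2.2]
opening: 0.0216
```

```bash
cat > chk3.py <<'E'
from h import *
togo([.518,-.274,.08],1.381)
for c in("top","side"):
    p=cams.read_camera(c);save(p,c+"_9.png")
    for k,z in(("bread",.022),("board",.014)):
        for r in cams.silhouettes(p,k)[:1]:
            kk=max(cv2.findContours(r["mask"].astype(np.uint8),0,1)[0],key=cv2.contourArea)[:,0]
            W=np.array([px2w(p,q,z)[:2]*1000 for q in kk],np.float32);print(c,k,round(r["score"],2),cv2.minEnclosingCircle(W))
E
python3 chk3.py
```

```text
tcp [ 0.5    -0.3672  0.0796] phi 1.3793 tool-cm [ 9.49 -0.01 -0.03] roll -0.0017 tz [ 0.  0. -1.] open 0.0216 F [ 0.11  0.32 -2.15] t 28.02 q [-0.72  0.29  1.57  0.    1.29 -0.52]
top bread 0.94 ((563.7848510742188, -32.26930618286133), 55.28616714477539)
top board 0.6 ((568.071533203125, -32.7289924621582), 90.64698028564453)
side bread 0.61 ((585.4320068359375, -34.73342514038086), 50.110984802246094)
side board 0.6 ((585.6015625, -38.45991516113281), 91.4646987915039)
```

The bread sits about 4 mm from the board's centre (top camera). Returning the spatula to the mat.

Emit:
step_arm --deltas '[{"offset":[-0.6,0.4,0],"roll":0},{"offset":[-0.8,0.5,0],"roll":0},{"offset":[-0.5,0.2,0],"roll":0},{"offset":[0,0,0.4],"roll":0},{"offset":[0,0,0.4],"roll":0},{"offset":[0,0,0.3],"roll":0},{"offset":[0,0,0.1],"roll":0},{"offset":[0,0,0],"roll":0},{"offset":[0,0,0],"roll":0}]'

```text
t: 29.45
tool_pos: [0.5072, -0.3879, 0.0679]
orientation: [2.422, 2.001, 0.0]
force: [-0.3, 0.3, -2.0]
opening: 0.0214
```

Emit:
step_arm --deltas '[{"offset":[0,0,0.1],"roll":0},{"offset":[0,0,0],"roll":0},{"offset":[0,0,0],"roll":0}]'

```text
t: 29.82
tool_pos: [0.5072, -0.388, 0.0668]
orientation: [2.422, 2.0, 0.0]
force: [-0.5, -0.8, -1.9]
opening: 0.0217
```

Just above contact. Opening and withdrawing upward.

Emit:
step_arm --deltas '[{"offset":[0,0,0.05],"roll":0},{"offset":[0,0,0],"roll":0},{"offset":[0,0,0],"roll":0},{"offset":[0,0,0],"roll":0},{"offset":[0,0,0],"roll":0},{"offset":[0,0,0],"roll":0},{"offset":[0,0,0],"roll":0},{"offset":[0,0,0],"roll":0}]' --fingers 8.0

```text
t: 30.82
tool_pos: [0.5071, -0.3879, 0.0661]
orientation: [2.422, 2.001, -0.0]
force: [-0.3, 0.6, -1.0]
opening: 0.0802
```

Emit:
step_arm --deltas '[{"offset":[0,0,-0.5],"roll":0},{"offset":[0,0,-2.0],"roll":0},{"offset":[0,0,-3.0],"roll":0},{"offset":[0,0,-4.0],"roll":0},{"offset":[-4.0,0,-3.0],"roll":0},{"offset":[-5.0,0,0],"roll":0},{"offset":[-4.0,0,0],"roll":0},{"offset":[0,0,0],"roll":0},{"offset":[0,0,0],"roll":0}]'

```text
t: 31.95
tool_pos: [0.4828, -0.5153, 0.1921]
orientation: [2.422, 2.0, 0.001]
force: [0.3, 0.5, -0.5]
opening: 0.0802
```

```bash
python3 chk3.py; python3 - <<'E'
from h import *
a=cv2.imread("pics/top_9.png")[120:330,200:500];b=cv2.imread("pics/side_9.png")[220:420,200:440]
o=np.zeros((600,800,3),np.uint8)
a=cv2.resize(a,(400,280),interpolation=3);b=cv2.resize(b,(400,333),interpolation=3);o[:280,:400]=a;o[:333,400:]=b
cv2.imwrite("pics/fin.png",o[:340])
p=cams.read_camera("top")
for k,z in(("spatula",.003),("can",0),("jar",0),("tin",.19)):
    print(k,[(round(r["score"],2),px2w(p,r["xy"],z)[:2].round(3)) for r in cams.pinpoint(p,k)[:2]])
E
```

```text
tcp [ 0.4828 -0.5153  0.1921] phi 1.3806 tool-cm [24.36 -1.11 11.21] roll -0.0004 tz [ 0.001 -0.    -1.   ] open 0.0802 F [ 0.31  0.49 -0.47] t 31.95 q [-0.89  0.43  1.18  0.    1.53 -0.7 ]
top bread 0.71 ((563.0046997070312, -32.424957275390625), 54.54941940307617)
side bread 0.61 ((595.082275390625, -58.15692138671875), 37.599117279052734)
side board 0.67 ((611.2275390625, -56.82391357421875), 75.65482330322266)
spatula [(0.93, array([ 0.527, -0.29 ]))]
can [(0.87, array([ 0.775, -0.014])), (0.63, array([ 0.514, -0.4  ]))]
jar [(0.83, array([ 0.758, -0.19 ]))]
tin [(0.93, array([0.639, 0.251]))]
```

View pics/fin.png

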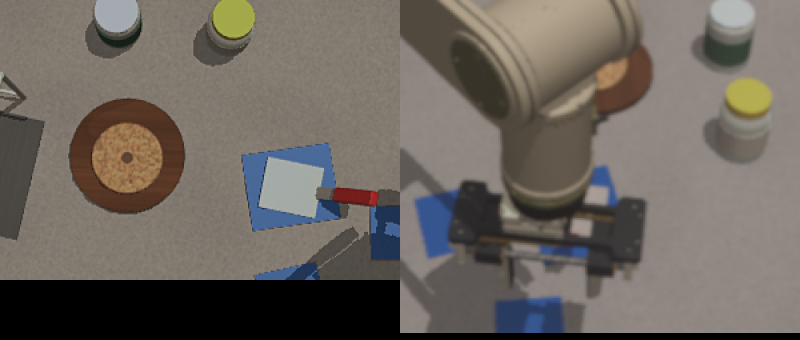

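The bread lies flat in the middle of the board (127,157 in the crop). The spatula stands on the mat (292,187) and the gripper is clear. Handing in.

```bash
python3 -c "
from plant import robot
print(robot.close_job())"
```

```text
the job is handed in; nothing more can be done
None
```

The job is handed in: the bread lies on the board, the spatula stands back on the blue mat, and the gripper is clear. It took about 32 s of the 72 s; no verdict was reported.

**What I did:**
- I slid the blade under the bread until the bread rested against the tray's back rim, then lifted it about 40 mm and carried it out.
- I set it down by running forward just above the board and reversing sharply, so the blade slipped out from under the bread.

**Last checks:**
- **Bread:** the top camera puts its centre about 5 mm from the board's centre. It looks flat there, but I have no tilt measurement.
- **Spatula:** the top camera puts the blade's centre about 1 mm from the mat's centre.
- **Can, jar and tin:** the final readings are within about 10 mm of the first ones, which is the scatter of the detector.

**What went wrong or disagreed:**
- **Board contact:** on the first try at lowering to the tray, the blade pressed on the board's rim at about 30 N and pitched up about 4° in the grip. I set the spatula on the clear counter to level it and gripped it again.
- **Side camera:** the arm blocked its view at the end, so its bread and board readings were wrong and I did not use them.

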